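Unlock the bench press and hold it closed on a glued badge

ROBOT

A 7-joint arm with a two-finger parallel gripper is mounted at the origin on the work surface. World frame = base frame: x ahead of the robot, y to its left, z up, the work surface at z = 0. Lengths are in m, angles in rad, forces in N, time in s.
With the tool pointing down it reaches from about 0.4 to 0.85 m from the base axis. Payload 4.5 kg.
Tool frame: the origin (TCP) lies at the very end of the fingers, on their centre line; the grasp point (between the pads) lies 19 mm behind it (tcp_to_grasp is the z of the grasp point in the tool frame, in m); z points along the fingers, y is the line along which they close (so a half turn about z gives the same grasp; the last joint's range is limited). The gripper opens to 88 mm and grips with 3 to 60 N. Pads are 18 mm wide; open, the fingers measure 123 mm over their backs; the gripper's body (75 mm by 187 mm) begins 45 mm behind the grasp point.
Start: joints at [1.164, 0.689, -0.195, 1.565, 0.157, 0.902, -0.215], TCP at [0.267, -0.565, 0.239] pointing down, gripper open.
Joint ranges: [-3.01, 3.01], [-0.46, 2.08], [-1.47, 1.51], [0.13, 2.56], [-1, 4.14], [0.04, 2.09], [-2.66, 2.66]. Speed limits (rad/s): [2.57, 2.57, 3.14, 3.14, 3.14, 3.14, 3.14].

INTERFACE

Orientations are given as a unit quaternion [x, y, z, w].
In Python, from plant import * gives the robot as it stands. The module is installed in compiled form; this text tells all that it offers.
- The arm moves only by the shell command python3 -m jog 'ROWS' [OPENING] [FORCE]. ROWS is JSON, a list that holds one entry, the list of rows, each a list of 6 numbers: the shift along the tool's x, y, z in m, then the turn, a rotation vector about the tool's x, y, z in rad. In form: [[[dx, dy, dz, ax, ay, az], ...]]. A call has 1 to 12 rows; each row shifts and turns the commanded pose from where the row before left it, along the tool's axes as they then stand; what a row does not reach is not made up. A row lasts 1/8 s, in which the tool goes at most 62.5 mm and 10.7 degrees, less where a joint would pass 70% of its speed; a pose out of reach is approached as far as the arm can. A call with a gripper value outside its range is refused whole. OPENING is the finger opening in m, from 0 to 0.0881, set as the call begins (- or left out, the last holds). The fingers move at their own pace and stop on an object; FORCE is the grip in N (left out, the last holds). Time passes only in rows, so rows that do not move let the fingers close. It gives the time, the measured TCP pose, the force, the opening and the grip force at its end, in the units of the state.
- get_state(): the state, without advancing time (a new reading comes with each control period).
- snapshot(name): name is "side" or "top" or "wrist"; returns a dict with "frame" (400x640x3 uint8, red, green, blue), "mtx" (3x3 intrinsics, pixels), "xyz" and "orientation" of the camera in the world; the wrist camera has in their place "mount" (4x4, takes a point from camera to tool coordinates, whose origin is the TCP and whose axes are the flange's). Camera axes: x right, y down, z forward; pixel columns grow to the right and rows downward; lengths in m; the calibration is good to about 2 mm. The wrist camera is an equidistant fisheye: a pixel r from the principal point sees the ray r / f radians off the axis. A picture is of the moment at which its call begins: read the wrist's pose just before it. There is no depth.
- finish_job(): hands the job in; it is judged then, once.
The state is a dict: "clock": time; "q": joint angles; "qd": joint speeds; "joint_torque": joint torques, N m; "tool_pos": TCP position; "eef_rot": TCP orientation; "contact_force": force on the tool from outside, world axes, zero at the start; "moment": the same for the moment, N m; "opening": opening from 0.0 (shut) to 1.0 (fully open); "finger_force": force on a finger pad.
Only numpy, scipy, OpenCV 4.12 (cv2) and the standard library are available. Lean on these libraries where they do the work, as an engineer would, in place of code of your own. Each camera call takes 0.05 s, during which the arm holds its last target. There are 200 camera calls.

TASK

A brass badge has just been glued to the wooden luggage tag that lies in the green hand press. Pull the red-handled lock pin straight out of the side of the press (it sits in a click-stop) and lay it in the aluminium tray, then bring the press lever down until it is level, so that the pad squeezes the badge, and keep it level: count three seconds and finish while still holding it there. Do not force the lever well past level, do not drop the pin from a height, and leave the hardware box, bottle and mallet where they are.

Things in the scene. Friction and masses are not known exactly. Their poses are not given: they have to be found in the camera images.
- press: Green cast hand press, bolted down. Origin: underside, on the ram axis; x points from the operator's side (lever) to the rear column, y to the operator's left, z up. Foot x -80..110, y +-60 mm. Head and fork y +-27, up to z 228 (x -33..100), at y 17..27 up to z 243 (x -58..-32). The lock-pin boss, 26 mm square, sticks out to y -55 at x -45, z 226, top z 240. Lever pivot at (35, 0, 200) mm, along y. Nest plate top z 80.
- lever (a joint): Press lever, rad: 0 parked up (0.5 rad above level), 0.50 level, stop at 0.75; grows as the handle comes down. The return spring lifts it again when let go; pressing down at the grip takes about 2 N at first and 9 N at level (the pad touches the badge from about 0.37 on). The lock pin, while in, blocks it.
- lever_grip (a point): Centre of the lever's black rubber handle, 210 mm from the pivot; the handle is round, 26 mm thick, and reaches from 155 to 255 mm from the pivot; bare steel bar 16 mm wide between. x axis: along the lever towards the pivot, y: along the pivot. Parked it stands at about z 301 mm, level at z 200 mm, moving on an arc about the pivot.
- pin: Steel lock pin with red grip, 103 mm long, 70 g, round. Origin: on its axis, in the middle of the red neck (12 mm thick, 26 mm long); y axis points to the tip. Red end knob 26 mm thick, 8 mm long, at y -21..-13; red collar 18 mm thick at y 13..17; shank 10 mm thick from y 17 to 82. In the press it lies level along press y, grip at press (-45, -72, 226) mm; comes out towards press -y, click-stop 10 to 12 N, clear after 65 mm.
- pin_tip (a point): Tip of the lock pin's shank, on its axis, 82 mm from the middle of the neck.
- tray: Empty bright aluminium tray, 150 (x) x 200 (y) x 18 mm high, walls and floor 3 mm, loose on the bench, 0.7 kg. Origin: centre of its underside. It stands to the left or the right of the press.
- tag: Dark wooden luggage tag 45 (x) x 70 (y) x 8 mm with a 32 mm round brass badge 2 mm thick on top, loose in the nest of the press under the pad. Origin: centre of its underside. Needs no handling.
- pad: Orange sprung pad, 24 mm round, at the foot of the steel ram that the lever drives down (37 mm per rad). Origin: centre of its lower face; parked it is about 14 mm above the badge.
- hardware_box: Bystander: open box of pale wood with brass buckles, 120 x 150 x 50 mm, 0.6 kg, on the other side of the press from the tray. Origin: centre of its underside.
- glue_bottle: Bystander: amber glass bottle with black cap, 58 mm across, 130 mm high. Origin: centre of its underside.
- mallet: Bystander: wooden mallet lying on the bench, head 56 mm thick and 95 mm long, handle about 190 mm. Origin: under the middle of the head; the handle runs along its -x.
Things that resemble listed ones, but are neither listed nor needed, are in the scene too. Of the things that look like the tray, take the one that is farthest from the robot's base at the start.

How it is judged:
On the way, in this order (a step that is already met when the one before it is completed fails the run):
1. the lock pin is pulled fully out of the press while the lever is still up (y of pin_tip in the frame of press below -0.057 m and value of joint lever below 0.1 rad), for 0.1 s.
2. the pin lies in the tray, let go, with the lever still up (x of pin in the frame of tray between -0.07 and 0.07 m and y of pin in the frame of tray between -0.095 and 0.095 m and z of each of pin, pin_tip in the frame of tray below 0.025 m and x of pin_tip in the frame of tray between -0.075 and 0.075 m and y of pin_tip in the frame of tray between -0.1 and 0.1 m and contact force between pin and the fingers below 0.05 N and linear speed of pin below 0.05 m/s and value of joint lever below 0.1 rad), for 0.2 s.
3. the lever is kept level for two and a half seconds (value of joint lever between 0.43 and 0.57 rad and contact force between pad and tag above 4 N), for 2.5 s.
At the end, for the whole second after the job is handed in: The robot holds the lever within 0.07 rad (4 degrees) of level (lever joint 0.43 to 0.57), pushing on it with more than 2 N, the pad presses the tag with more than 4 N, the tag is in its nest, and the pin lies still in the tray, its whole length inside the rim (all of step 3 and contact force between any of the fingers, the arm and lever above 2 N and x of pin in the frame of tray between -0.07 and 0.07 m and y of pin in the frame of tray between -0.095 and 0.095 m and z of each of pin, pin_tip in the frame of tray below 0.025 m and x of pin_tip in the frame of tray between -0.075 and 0.075 m and y of pin_tip in the frame of tray between -0.1 and 0.1 m and linear speed of pin below 0.05 m/s and horizontal distance between tag and press below 0.006 m); the arm keeps its last pose, push and grip.
It fails at once if the lever is forced more than 0.16 rad (9 degrees) past level (value of joint lever above 0.66 rad).
It fails at once if the pin is dropped from more than about 60 mm or thrown (linear speed of pin above 1.1 m/s and contact force between pin and the fingers below 0.05 N).
It fails at once if the hardware box, the bottle or the mallet is moved more than 30 mm or knocked over (distance of any of hardware_box, glue_bottle, mallet from where it was at the start of the episode above 0.03 m or angle between glue_bottle's own z axis and vertical above 0.35 rad).
It also fails if it takes over 64 s, if anything falls off the work surface, if the arm or the gripper's body presses on something with over 40 N, if the wrist force passes 120 N, or if a joint passes its speed limit or range.

## Working session

There is one attempt and no reset: what is moved stays moved. The work goes in short steps, Python scripts to look and compute and a shell command to move; the robot and the scene stay as the last step left them, time stands still between calls to the robot, and variables do not carry over. Pictures are saved under pics/ and viewed, at most 13 in all, crops included, and the job is handed in when it is done.

```bash
mkdir -p pics; cat > h.py <<'E'
from plant import *
import numpy as np, cv2
from scipy.spatial.transform import Rotation as R
def save(n,f):
    s=snapshot(n); cv2.imwrite(f'pics/{f}.png',s['frame'][:,:,::-1]); return s
E
python3 - <<'E'
from h import *
s=get_state(); print({k:np.round(v,3) for k,v in s.items()})
import pickle
d={}
for n in ['side','top']:
    d[n]=save(n,n+'0'); print(n,{k:np.round(v,4).tolist() for k,v in d[n].items() if k!='frame'})
d['wrist']=save('wrist','wrist0');print({k:np.round(v,4).tolist() for k,v in d['wrist'].items() if k!='frame'})
pickle.dump(d,open('d.pkl','wb'))
E
```

```text
{'clock': np.float64(0.0), 'q': array([ 1.164,  0.69 , -0.195,  1.566,  0.157,  0.902, -0.215]), 'qd': array([-0.   ,  0.001,  0.001, -0.   , -0.001, -0.001,  0.001]), 'joint_torque': array([-0.0000e+00, -5.2756e+01, -1.2670e+00, -1.5343e+01, -5.3000e-02,
        7.0000e-03,  0.0000e+00]), 'tool_pos': array([ 0.266, -0.565,  0.238]), 'eef_rot': array([ 0.976,  0.219, -0.   , -0.001]), 'contact_force': array([-0.519, -0.324, -0.109]), 'moment': array([-0.005, -0.014, -0.024]), 'finger_force': np.float64(0.0), 'opening': np.float64(1.001)}
side {'mtx': [[509.9116, 0.0, 323.8021], [0.0, 509.9116, 203.4861], [0.0, 0.0, 1.0]], 'xyz': [-0.2163, -0.7768, 1.4226], 'orientation': [0.879, -0.3251, 0.1225, -0.3267]}
top {'mtx': [[432.6065, 0.0, 313.2113], [0.0, 432.6065, 199.0112], [0.0, 0.0, 1.0]], 'xyz': [0.2395, 0.0159, 1.5118], 'orientation': [-0.7023, 0.7059, -0.0675, 0.0636]}
{'mtx': [[309.7069, 0.0, 311.6385], [0.0, 309.7069, 208.8737], [0.0, 0.0, 1.0]], 'mount': [[0.0004, -0.9666, -0.2563, 0.0658], [1.0, 0.0006, -0.0006, 0.0012], [0.0007, -0.2563, 0.9666, -0.1464], [0.0, 0.0, 0.0, 1.0]]}
```

View pics/top0.png

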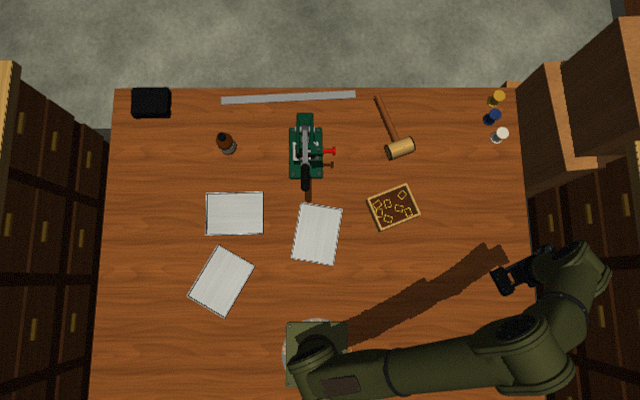

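View pics/side0.png

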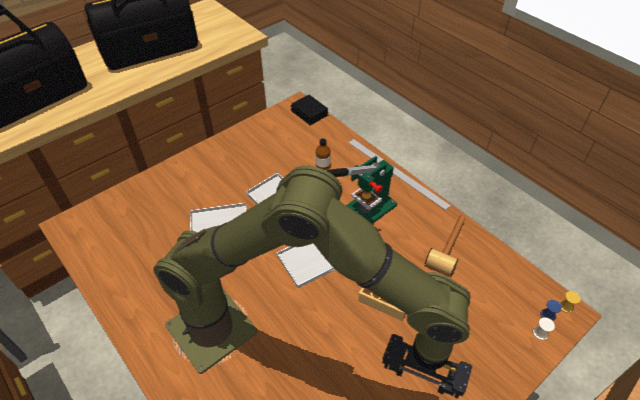

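```bash
cat >> h.py <<'E'
def ray(d,u,v):
    K=d['mtx']; r=np.array([(u-K[0][2])/K[0][0],(v-K[1][2])/K[1][1],1]); return np.array(d['xyz']),R.from_quat(d['orientation']).apply(r)
def atz(d,u,v,z):
    o,r=ray(d,u,v); return o+r*(z-o[2])/r[2]
def proj(d,p):
    c=R.from_quat(d['orientation']).inv().apply(np.atleast_2d(p)-np.array(d['xyz'])); K=np.array(d['mtx']); c=c@K.T; return c[:,:2]/c[:,2:]
E
python3 - <<'E'
from h import *
import pickle
d=pickle.load(open('d.pkl','rb'))
t=d['top']
for p in [(206,192),(264,192),(263,235),(205,234)]: print('trayA',atz(t,*p,.018).round(3))
for p in [(304,203),(343,209),(330,266),(291,258)]: print('trayB',atz(t,*p,.018).round(3))
for p in [(220,246),(253,264),(223,318),(188,296)]: print('trayC',atz(t,*p,.018).round(3))
print('knob',atz(t,335,151,.226),'other',atz(t,331,165,.226))
a=cv2.resize(t['frame'][95:215,265:365],None,fx=5,fy=5,interpolation=3)[:,:,::-1]
b=cv2.resize(d['side']['frame'][140:230,320:410],None,fx=5,fy=5,interpolation=3)[:,:,::-1]
c=np.zeros((600,960,3),np.uint8);c[:600,:500]=a;c[:450,505:955]=b
cv2.imwrite('pics/crop1.png',cv2.resize(c,(800,500)))
E
```

```text
trayA [0.547 0.384 0.018]
trayA [0.546 0.18  0.018]
trayA [0.394 0.181 0.018]
trayA [0.399 0.382 0.018]
trayB [0.506 0.039 0.018]
trayB [ 0.484 -0.097  0.018]
trayB [ 0.287 -0.049  0.018]
trayB [0.315 0.084 0.018]
trayC [0.357 0.328 0.018]
trayC [0.295 0.214 0.018]
trayC [0.117 0.31  0.018]
trayC [0.19  0.43  0.018]
knob [ 0.63158749 -0.06009515  0.226     ] other [ 0.58697197 -0.04714617  0.226     ]
```

View pics/crop1.png

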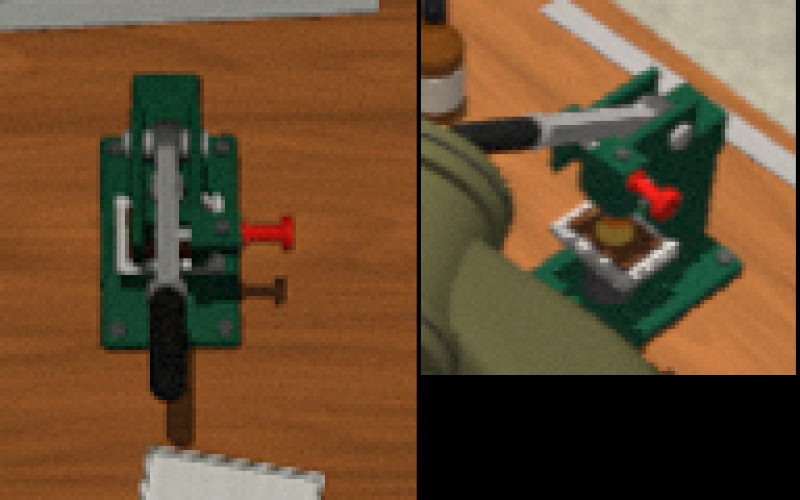

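```bash
python3 - <<'E'
from h import *
import pickle
from scipy.optimize import least_squares
d=pickle.load(open('d.pkl','rb'))
t,s=d['top'],d['side']
ct=lambda x,y:(265+x/4.1667,95+y/4.1667)
cs=lambda x,y:(320+(x-420.8)/4.1667,140+y/4.1667)
def tri(a,b):
    o1,r1=ray(t,*a);o2,r2=ray(s,*b)
    A=np.c_[r1,-r2];k=np.linalg.lstsq(A,o2-o1,rcond=None)[0]; return (o1+k[0]*r1+o2+k[1]*r2)/2,np.linalg.norm(o1+k[0]*r1-o2-k[1]*r2)
print(tri(ct(289,233),cs(664,203)),tri(ct(264,233),cs(645,190)))
for p in [(245,233),(264,233),(289,233)]: print(atz(t,*ct(*p),.226))
zf=.018
obs=[((-80,60,zf*1e3),(102,348)),((-80,-60,zf*1e3),(240,348)),((110,60,zf*1e3),(102,137)),((110,-60,zf*1e3),(240,136)),((-45,-89,226),(289,233)),((-45,-72,226),(264,233)),((35,-0,300/300*212),(167,145))]
P=np.array([o[0] for o in obs])/1e3; U=np.array([ct(*o[1]) for o in obs])
W=lambda x:R.from_euler('z',x[2]).apply(P)+[x[0],x[1],0]
f=lambda x:(proj(t,W(x))-U).ravel()
r=least_squares(f,[.65,0.02,0]); print(r.x,r.fun.reshape(-1,2).round(1))
Q=lambda p:R.from_euler('z',r.x[2]).apply(p)+[r.x[0],r.x[1],0]
print('pin',Q([-.045,-.072,.226]),'grip',Q([.035-.21*np.cos(.5),0,.301]),Q([-.175,0,.2]))
print(proj(s,[Q([-.045,-.072,.226])]),cs(645,190))
E
```

```text
(array([ 0.63313419, -0.05865073,  0.22425699]), np.float64(0.001658445447398296)) (array([ 0.632517  , -0.03966519,  0.22409879]), np.float64(1.8666704699636773e-05))
[ 0.63198498 -0.02548888  0.226     ]
[ 0.6319283 -0.0395783  0.226    ]
[ 0.63185373 -0.05811939  0.226     ]
[0.67403485 0.03174525 0.00694202] [[-0.2  0.2]
 [ 0.5 -0.2]
 [-0.3 -0.2]
 [-0.3 -0.3]
 [-0.2  0.7]
 [ 0.3  0.7]
 [ 0.1 -1. ]]
pin [ 0.62953576 -0.0405654   0.226     ] grip [0.52474611 0.03070887 0.301     ] [0.49903907 0.03053041 0.2       ]
[[373.37966342 185.79702055]] (373.8075695394437, 185.59963520291836)
```

Seen so far:
- **Lock pin:** red pin at top (328,151). The brown twin at (328,165) is only its shadow. Triangulated at (0.631, -0.040, 0.225), which agrees with the stated 226 mm height.
- **Tray candidates:** (234,213), (317,234) and (220,281), at about 0.55, 0.40 and 0.40 m from the base. I take the first, on the left of the press with the box on the right. It measures 150 × 200 mm and is centred at (0.471, 0.282).

```bash
python3 -m jog '[[[0,0,-0.012,0,0,-0.1412],[0,0,-0.012,0,0,-0.1412],[0,0,-0.012,0,0,-0.1412],[0,0,-0.012,0,0,-0.1412],[0,0,-0.012,0,0,-0.1412],[0,0,-0.012,0,0,-0.1412],[0,0,-0.012,0,0,-0.1412],[0,0,-0.012,0,0,-0.1412]]]' 0.088 40
python3 -m jog '[[[0.04,0.03,0,0,0,0],[0.04,0.03,0,0,0,0],[0.04,0.03,0,0,0,0],[0.04,0.03,0,0,0,0],[0.04,0.03,0,0,0,0],[0.04,0.03,0,0,0,0],[0.04,0.03,0,0,0,0],[0.04,0.03,0,0,0,0],[0.04,0.03,0,0,0,0],[0.04,0.03,0,0,0,0],[0.04,0.03,0,0,0,0],[0,0,0,0,0,0]]]'
python3 - <<'E'
from h import *
s=get_state();print(s['tool_pos'].round(4),s['q'].round(2),R.from_quat(s['eef_rot']).as_matrix().round(3).tolist())
w=save('wrist','wrist1')
E
```

```text
clock: 1.15
tool_pos: [0.2664, -0.5651, 0.3347]
eef_rot: [0.706, 0.709, 0.0, -0.0]
contact_force: [0.4, 0.5, 0.6]
opening: 0.998
finger_force: 0.0
clock: 2.65
tool_pos: [0.5985, -0.1198, 0.3344]
eef_rot: [0.704, 0.71, 0.002, -0.001]
contact_force: [-0.8, -0.6, -0.7]
opening: 1.0
finger_force: 0.0
[ 0.5985 -0.1198  0.3344] [ 0.42  0.61 -0.54  1.47  0.33  1.15 -0.17] [[-0.008, 1.0, 0.001], [1.0, 0.008, 0.004], [0.004, 0.001, -1.0]]
```

View pics/wrist1.png

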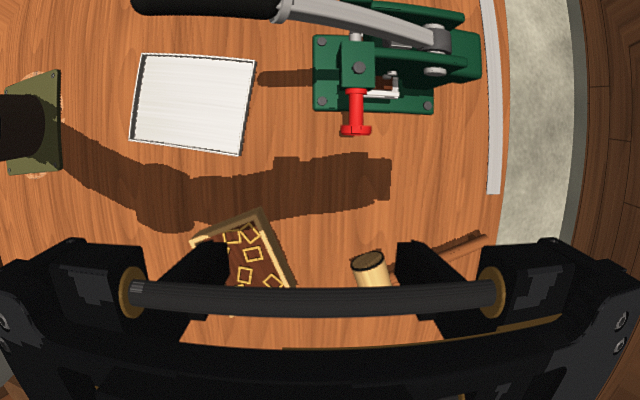

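The wrist view shows the pin's neck at about (356,105), its knob at (356,130), and the boss at (357,62). I'll check these against the top-camera fix.

```bash
cat >> h.py <<'E'
def wz(w,s,u,v,z):
    K=np.array(w['mtx']);M=np.array(w['mount']);x,y=u-K[0,2],v-K[1,2];r=np.hypot(x,y);th=r/K[0,0]
    c=np.array([np.sin(th)*x/r,np.sin(th)*y/r,np.cos(th)])
    T=R.from_quat(s['eef_rot']);o=T.apply(M[:3,3])+s['tool_pos'];d=T.apply(M[:3,:3]@c);return o+d*(z-o[2])/d[2]
E
python3 - <<'E'
from h import *
s=get_state();w=snapshot('wrist')
for p in [(356,105),(356,130),(356,92)]: print(wz(w,s,*p,.226).round(4))
print('tray B check',wz(w,s,142,54,.018).round(3),wz(w,s,256,60,.018).round(3))
E
```

```text
[ 0.6337 -0.0382  0.226 ]
[ 0.6339 -0.0589  0.226 ]
[ 0.6336 -0.0273  0.226 ]
tray B check [0.318 0.081 0.018] [0.514 0.048 0.018]
```

```bash
python3 -m jog '[[[0.04,0.017,0,0,0,0.008],[0.04,0.0165,0,0,0,0],[0,0,0.04,0,0,0],[0,0,0.04,0,0,0],[0,0,0.015,0,0,0],[0,0,0,0,0,0],[0,0,0,0,0,0]]]'
python3 - <<'E'
from h import *
s=get_state();print(s['tool_pos'].round(4),R.from_quat(s['eef_rot']).as_matrix().round(3).tolist())
w=save('wrist','wrist2')
E
```

```text
clock: 3.62
tool_pos: [0.6317, -0.0459, 0.2414]
eef_rot: [0.71, 0.704, 0.001, 0.001]
contact_force: [-0.5, 0.0, -0.4]
opening: 1.0
finger_force: 0.0
[ 0.6317 -0.0459  0.2414] [[0.009, 1.0, 0.003], [1.0, -0.009, 0.0], [0.0, 0.003, -1.0]]
```

View pics/wrist2.png

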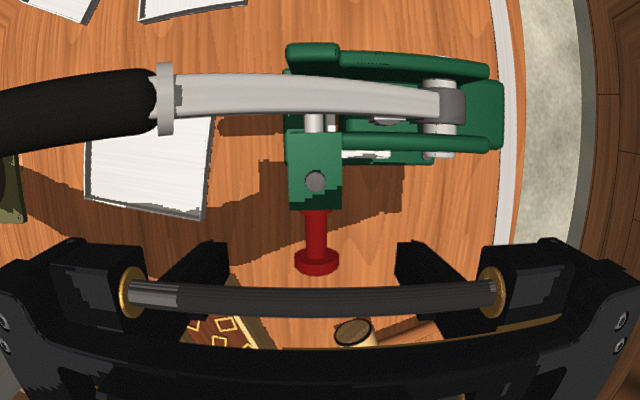

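The pin's neck is at about (316,233), centred between the fingers. I'll shift 6.5 mm towards the boss, lower and close.

```bash
python3 - <<'E'
from h import *
s=get_state();w=snapshot('wrist')
for p in [(316,232),(316,212),(316,258)]: print(wz(w,s,*p,.226).round(4))
E
python3 -m jog '[[[0.0065,0,0.015,0,0,-0.009],[0,0,0.015,0,0,0],[0,0,0,0,0,0]]]'
python3 -m jog '[[[0,0,0,0,0,0],[0,0,0,0,0,0],[0,0,0,0,0,0],[0,0,0,0,0,0],[0,0,0,0,0,0],[0,0,0,0,0,0],[0,0,0,0,0,0],[0,0,0,0,0,0]]]' 0 40
```

```text
[ 0.635  -0.0372  0.226 ]
[ 0.635  -0.0257  0.226 ]
[ 0.6349 -0.0529  0.226 ]
clock: 4.1
tool_pos: [0.6295, -0.0391, 0.2077]
eef_rot: [0.707, 0.708, -0.002, -0.001]
contact_force: [0.1, -1.0, 0.6]
opening: 0.999
finger_force: 0.0
clock: 5.1
tool_pos: [0.6327, -0.0393, 0.2103]
eef_rot: [0.707, 0.707, 0.002, 0.002]
contact_force: [3.2, 0.2, -1.9]
opening: 0.123
finger_force: 40.0
```

Gripped: the opening is about 11 mm, which fits the 12 mm neck. Now I'll pull straight out.

```bash
python3 -m jog '[[[-0.004,0,0,0,0,0],[-0.006,0,0,0,0,0],[-0.01,0,0,0,0,0],[-0.01,0,0,0,0,0],[-0.01,0,0,0,0,0],[-0.01,0,0,0,0,0],[-0.01,0,0,0,0,0],[-0.01,0,0,0,0,0],[-0.01,0,0,0,0,0],[-0.01,0,0,0,0,0],[0,0,0,0,0,0],[0,0,0,0,0,0]]]'
python3 - <<'E'
from h import *
s=get_state();print(s['tool_pos'].round(4),R.from_quat(s['eef_rot']).as_matrix().round(3).tolist())
w=save('wrist','wrist3')
E
```

```text
clock: 6.6
tool_pos: [0.6308, -0.1286, 0.2097]
eef_rot: [0.707, 0.707, 0.0, -0.0]
contact_force: [-0.6, -0.1, -0.8]
opening: 0.12
finger_force: 39.9
[ 0.6308 -0.1286  0.2097] [[-0.001, 1.0, -0.0], [1.0, 0.001, 0.0], [0.0, -0.0, -1.0]]
```

View pics/wrist3.png

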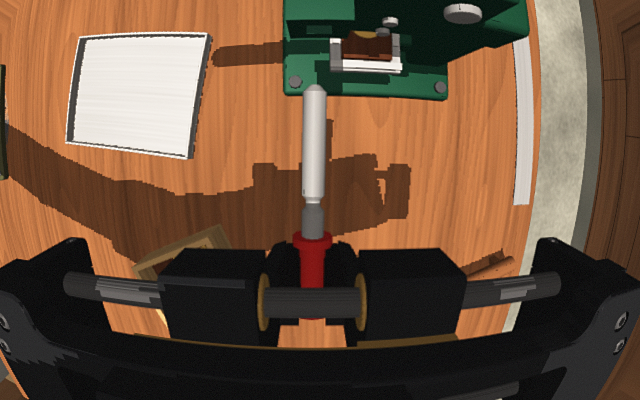

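The pin is straight in the gripper with its tip at (314,90), clear of the press. I'll carry it over the lever to the tray.

```bash
python3 -m jog '[[[0,0,-0.04,0,0,0],[0,0,-0.04,0,0,0],[0,0,-0.04,0,0,0],[0,0,-0.04,0,0,0],[0,0,-0.04,0,0,0],[0,0,-0.005,0,0,0],[0,0,0,0,0,0]]]'
python3 -m jog '[[[0.035,-0.0145,0,0,0,0],[0.035,-0.0145,0,0,0,0],[0.035,-0.0145,0,0,0,0],[0.035,-0.0145,0,0,0,0],[0.035,-0.0145,0,0,0,0],[0.035,-0.0145,0,0,0,0],[0.035,-0.0145,0,0,0,0],[0.035,-0.0145,0,0,0,0],[0.035,-0.0145,0,0,0,0],[0.035,-0.0145,0,0,0,0],[0.031,-0.014,0,0,0,0],[0,0,0,0,0,0]]]'
python3 - <<'E'
from h import *
s=get_state();print(s['tool_pos'].round(4),s['q'].round(2),R.from_quat(s['eef_rot']).as_matrix().round(3).tolist())
w=save('wrist','wrist4')
E
```

```text
clock: 7.52
tool_pos: [0.6305, -0.1286, 0.4141]
eef_rot: [0.707, 0.708, -0.0, -0.0]
contact_force: [-0.0, -0.1, -1.8]
opening: 0.125
finger_force: 39.9
clock: 9.02
tool_pos: [0.4691, 0.2543, 0.4132]
eef_rot: [0.705, 0.71, -0.001, -0.001]
contact_force: [0.2, -0.6, -1.1]
opening: 0.116
finger_force: 39.9
[0.4691 0.2543 0.4132] [-0.19  0.44 -0.62  1.55  0.26  1.24 -0.85] [[-0.007, 1.0, -0.003], [1.0, 0.007, -0.0], [-0.0, -0.003, -1.0]]
```

View pics/wrist4.png

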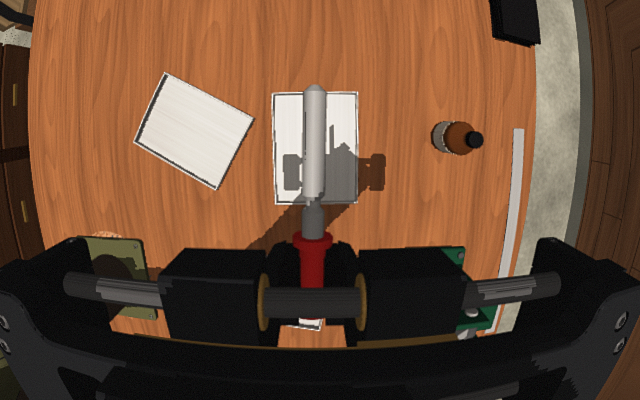

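The tray's corners are at (272,93), (358,92), (360,204) and (276,205), and the pin is above it.

```bash
python3 - <<'E'
from h import *
s=get_state();w=snapshot('wrist')
P=np.array([wz(w,s,*p,.018) for p in [(272,93),(358,92),(360,204),(276,205)]]);print(P.round(3),P.mean(0))
E
python3 -m jog '[[[0,0.002,0.05,0,0,0.007],[0,0,0.05,0,0,0],[0,0,0.05,0,0,0],[0,0,0.05,0,0,0],[0,0,0.05,0,0,0],[0,0,0.05,0,0,0],[0,0,0.03,0,0,0],[0,0,0.02,0,0,0],[0,0,0,0,0,0],[0,0,0,0,0,0]]]'
```

```text
[[0.401 0.38  0.018]
 [0.55  0.383 0.018]
 [0.558 0.183 0.018]
 [0.406 0.18  0.018]] [0.47844475 0.28124817 0.018     ]
clock: 10.38
tool_pos: [0.4742, 0.2513, 0.0651]
eef_rot: [0.71, 0.704, 0.0, 0.0]
contact_force: [-0.3, -0.5, -0.0]
opening: 0.122
finger_force: 39.9
```

```bash
python3 -m jog '[[[0,0,0.02,0,0,0],[0,0,0.015,0,0,0],[0,0,0.01,0,0,0],[0,0,0.007,0,0,0],[0,0,0.004,0,0,0],[0,0,0,0,0,0],[0,0,0,0,0,0]]]'
```

```text
clock: 11.25
tool_pos: [0.4738, 0.252, 0.009]
eef_rot: [0.709, 0.705, 0.0, 0.0]
contact_force: [0.2, -0.3, -0.3]
opening: 0.121
finger_force: 39.9
```

```bash
python3 -m jog '[[[0,0,0.0025,0,0,0],[0,0,0,0,0,0],[0,0,0,0,0,0]]]'
python3 -m jog '[[[0,0,0,0,0,0],[0,0,0,0,0,0],[0,0,0,0,0,0],[0,0,0,0,0,0],[0,0,0,0,0,0],[0,0,0,0,0,0]]]' 0.04 40
python3 -m jog '[[[0,0,-0.02,0,0,0],[0,0,-0.04,0,0,0],[0,0,-0.05,0,0,0],[0,0,-0.05,0,0,0],[0,0,-0.05,0,0,0],[0,0,-0.05,0,0,0],[0,0,-0.05,0,0,0],[0,0,-0.05,0,0,0],[0,0,-0.05,0,0,0],[0,0,0,0,0,0]]]'
python3 - <<'E'
from h import *
s=get_state();print(s['tool_pos'].round(4),s['q'].round(2))
w=save('wrist','wrist5')
E
```

```text
clock: 11.62
tool_pos: [0.4736, 0.2519, 0.0062]
eef_rot: [0.709, 0.705, 0.0, 0.0]
contact_force: [0.8, -0.7, -1.0]
opening: 0.121
finger_force: 39.9
clock: 12.38
tool_pos: [0.4736, 0.2518, 0.0062]
eef_rot: [0.709, 0.705, -0.0, 0.0]
contact_force: [0.1, -1.0, 0.4]
opening: 0.452
finger_force: 0.0
clock: 13.62
tool_pos: [0.4746, 0.2533, 0.42]
eef_rot: [0.709, 0.705, 0.004, 0.001]
contact_force: [0.1, -0.4, -0.8]
opening: 0.454
finger_force: 0.0
[0.4746 0.2533 0.42  ] [-0.17  0.44 -0.65  1.53  0.27  1.26 -0.86]
```

View pics/wrist5.png

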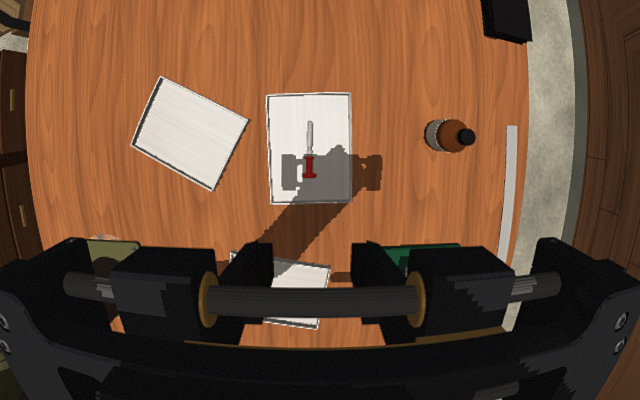

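The pin lies inside the tray, with its knob near (309,177) and its tip near (310,122). Next I'll turn the gripper a quarter turn and go over the lever grip.

```bash
python3 -m jog '[[[0,0,0,0,0,0.1745],[0,0,0,0,0,0.1745],[0,0,0,0,0,0.1745],[0,0,0,0,0,0.1745],[0,0,0,0,0,0.1745],[0,0,0,0,0,0.1745],[0,0,0,0,0,0.1745],[0,0,0,0,0,0.1745],[0,0,0,0,0,0.1745],[0,0,0,0,0,0]]]' 0.088 30
python3 -m jog '[[[0.01,0.0444,0,0,0,0],[0.01,0.0444,0,0,0,0],[0.01,0.0444,0,0,0,0],[0.01,0.0444,0,0,0,0],[0.01,0.0444,0,0,0,0],[0,0,0,0,0,0],[0,0,0,0,0,0]]]'
python3 - <<'E'
from h import *
s=get_state();print(s['tool_pos'].round(4),s['q'].round(2),R.from_quat(s['eef_rot']).as_matrix().round(3).tolist())
w=save('wrist','wrist6')
E
```

```text
clock: 14.92
tool_pos: [0.4729, 0.2512, 0.4145]
eef_rot: [1.0, -0.002, -0.001, 0.001]
contact_force: [-0.2, 0.2, -0.3]
opening: 0.999
finger_force: 0.0
clock: 15.8
tool_pos: [0.5217, 0.0304, 0.4155]
eef_rot: [1.0, -0.002, -0.001, -0.0]
contact_force: [-0.5, 1.1, 0.0]
opening: 1.002
finger_force: 0.0
[0.5217 0.0304 0.4155] [-0.01  0.37 -0.2   1.59  0.08  1.19 -1.8 ] [[1.0, -0.003, -0.002], [-0.003, -1.0, 0.001], [-0.002, -0.001, -1.0]]
```

View pics/wrist6.png

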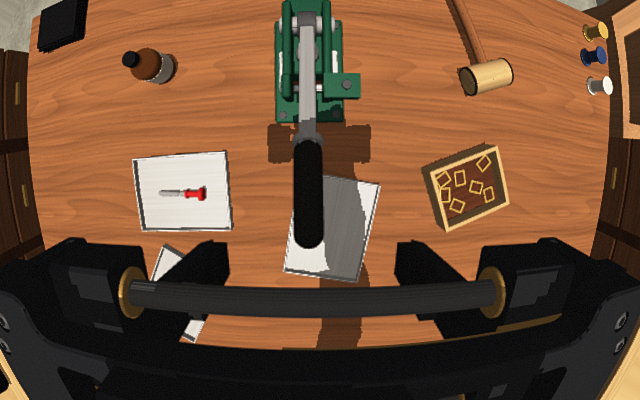

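The handle spans (308,140) to (308,247), central between the fingers, and the pin is still in the tray. I'll descend and grip.

```bash
python3 - <<'E'
from h import *
s=get_state();w=snapshot('wrist')
print('outer end, expect about .485,.031',wz(w,s,308,243,.325).round(3),'inner expect .573',wz(w,s,309,143,.28).round(3))
E
python3 -m jog '[[[0.003,0,0.03,0,0,0],[0,0,0.03,0,0,0],[0,0,0.03,0,0,0],[0,0,0.02,0,0,0],[0,0,0.015,0,0,0],[0,0,0.007,0,0,0],[0,0,0,0,0,0],[0,0,0,0,0,0]]]'
```

```text
outer end, expect about .485,.031 [0.496 0.033 0.325] inner expect .573 [0.575 0.033 0.28 ]
clock: 16.9
tool_pos: [0.5257, 0.03, 0.2848]
eef_rot: [1.0, -0.003, 0.001, -0.0]
contact_force: [-0.1, -0.1, 1.0]
opening: 1.0
finger_force: 0.0
```

```bash
python3 -m jog '[[[0,0,0,0,0,0],[0,0,0,0,0,0],[0,0,0,0,0,0],[0,0,0,0,0,0],[0,0,0,0,0,0],[0,0,0,0,0,0]]]' 0 30
python3 - <<'E'
import numpy as np
# arc of grip centre, pivot fixed, lever 0.5->0
for q in (0,.1,.2,.3,.4,.5): print(q,(-.21*np.cos(.5-q)).round(4),(.21*np.sin(.5-q)).round(4))
E
```

```text
clock: 17.65
tool_pos: [0.5253, 0.0314, 0.2842]
eef_rot: [1.0, -0.003, 0.0, -0.001]
contact_force: [-0.7, 8.8, -1.8]
opening: 0.344
finger_force: 4.2
0 -0.1843 0.1007
0.1 -0.1934 0.0818
0.2 -0.2006 0.0621
0.3 -0.2058 0.0417
0.4 -0.209 0.021
0.5 -0.21 0.0
```

```bash
python3 -m jog '[[[0,-0.002,0,0,0,0],[0,0,0,0,0,0],[0,0,0,0,0,0],[0,0,0,0,0,0]]]'
```

```text
clock: 18.15
tool_pos: [0.5253, 0.0337, 0.2841]
eef_rot: [1.0, -0.002, 0.0, -0.001]
contact_force: [-1.2, 6.4, -1.0]
opening: 0.278
finger_force: 30.0
```

Firm grip, about 25 mm on the 26 mm handle. I'll follow the arc down.

```bash
python3 -m jog '[[[-0.005,-0.002,0.009,0,0,0],[-0.004,0,0.01,0,0,0],[-0.004,0,0.01,0,0,0],[-0.003,0,0.01,0,0,0],[-0.003,0,0.01,0,0,0],[-0.002,0,0.01,0,0,0],[-0.002,0,0.011,0,0,0],[-0.001,0,0.01,0,0,0],[0,0,0,0,0,0],[0,0,0,0,0,0]]]'
python3 - <<'E'
from h import *
s=get_state();print(s['tool_pos'].round(4),s['contact_force'].round(2))
save('side','side7');w=save('wrist','wrist7')
a=cv2.imread('pics/side7.png')[110:240,280:440];b=cv2.imread('pics/wrist7.png')
c=np.zeros((600,800,3),np.uint8);c[:325,:400]=cv2.resize(a,(400,325));c[:250,400:]=cv2.resize(b,(400,250));cv2.imwrite('pics/c7.png',c[:330])
E
```

```text
clock: 19.4
tool_pos: [0.5007, 0.0333, 0.2039]
eef_rot: [1.0, -0.003, -0.001, 0.0]
contact_force: [-1.8, 1.4, 7.2]
opening: 0.28
finger_force: 29.5
[0.5007 0.0333 0.2039] [-1.83  1.35  7.18]
```

View pics/c7.png

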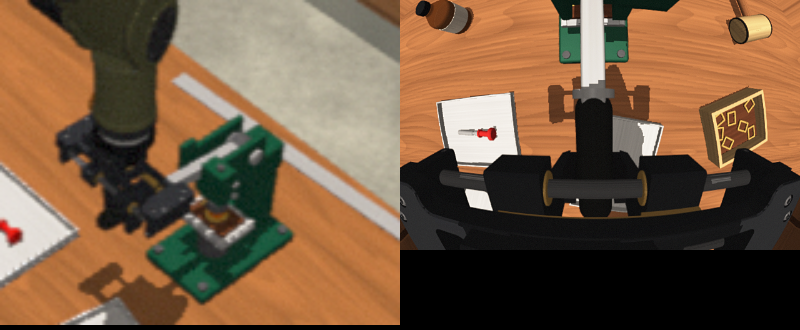

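The lever follows the hand, with 7 N upward on the tool and the handle's collar visible at crop (595,90). By drop it is at about 0.40 rad. I'll lower it the last 20 mm.

```bash
python3 -m jog '[[[-0.001,0,0.007,0,0,0],[0,0,0.007,0,0,0],[0,0,0.006,0,0,0],[0,0,0,0,0,0],[0,0,0,0,0,0],[0,0,0,0,0,0]]]'
python3 - <<'E'
from h import *
f=[];
for i in range(5):
    s=get_state(); w=snapshot('wrist'); f.append(np.r_[s['tool_pos'],s['contact_force']])
print(np.mean(f,0).round(4))
cv2.imwrite('pics/wrist8.png',w['frame'][:,:,::-1])
c=cv2.resize(w['frame'][0:400,200:440,::-1],(360,600));cv2.imwrite('pics/c8.png',c)
for p in [(.709,.0)]:pass
E
```

```text
clock: 20.25
tool_pos: [0.4997, 0.0334, 0.1843]
eef_rot: [1.0, -0.003, -0.0, 0.0]
contact_force: [-2.8, 1.1, 10.1]
opening: 0.281
finger_force: 29.2
[ 0.4997  0.0334  0.1843 -2.9101  1.3797  9.6173]
```

View pics/c8.png

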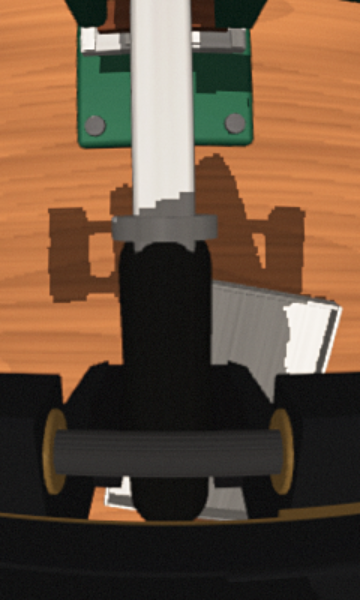

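The drop is 99.9 mm, which puts the lever at about 0.496 rad. The 9.6 N of force agrees with the 9 N expected at level, and the picture shows the handle still in the fingers. Holding three seconds.

```bash
for i in 1 2; do python3 -m jog '[[[0,0,0,0,0,0],[0,0,0,0,0,0],[0,0,0,0,0,0],[0,0,0,0,0,0],[0,0,0,0,0,0],[0,0,0,0,0,0],[0,0,0,0,0,0],[0,0,0,0,0,0],[0,0,0,0,0,0],[0,0,0,0,0,0],[0,0,0,0,0,0],[0,0,0,0,0,0]]]'; done; python3 -m jog '[[[0,0,0,0,0,0],[0,0,0,0,0,0],[0,0,0,0,0,0],[0,0,0,0,0,0]]]'
python3 -c "
from plant import *
print(finish_job())"
```

```text
clock: 22.0
tool_pos: [0.4997, 0.0334, 0.1843]
eef_rot: [1.0, -0.003, -0.0, 0.0]
contact_force: [-2.2, 1.7, 9.1]
opening: 0.28
finger_force: 29.2
clock: 23.5
tool_pos: [0.4997, 0.0334, 0.1843]
eef_rot: [1.0, -0.003, -0.0, 0.0]
contact_force: [-3.8, 1.6, 9.2]
opening: 0.28
finger_force: 29.2
clock: 24.0
tool_pos: [0.4997, 0.0334, 0.1843]
eef_rot: [1.0, -0.003, -0.0, 0.0]
contact_force: [-2.6, 1.7, 9.0]
opening: 0.281
finger_force: 29.2
the job is handed in; nothing more can be done
None
```

I pulled the pin and laid it in the far tray, then brought the lever down to about level (0.496 rad by hand travel, about 9 N) and held it there for over 3 s. I handed the job in at about 24 s, still holding it; no verdict came back.

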